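# Fill the lacquer crate and scan it in

### The arm

A 6-joint arm with a two-finger parallel gripper is mounted at the origin on the work surface. World frame = base frame: x ahead of the robot, y to its left, z up, the work surface at z = 0. Lengths are in mm, angles in degrees, forces in N, time in s.
With the tool pointing down it reaches from about 350 to 850 mm from the base axis. Payload 8.1 kg.
Tool frame: the origin (TCP) lies midway between the tips of the shut fingers; the grasp point (between the pads) lies 19 mm behind it (r.pinch_z is the distance from the TCP to the grasp point, in mm); z points along the fingers, y is the line along which they close (so a half turn about z gives the same grasp; the last joint's range is limited). The gripper opens to 85 mm and grips with 20 to 120 N. Pads are 22 mm wide; open, the fingers measure 114 mm over their backs; the gripper's body (76 mm by 85 mm) begins 54 mm behind the grasp point. The pads swing forward as they close: fully open they stand 13 mm farther back than shut.
Start: joints at [-79.206, 7.471, 85.268, -0, 87.261, -4.893], TCP at [162.255, -577.649, 231.292] pointing down, gripper open.
Joint ranges: [-169.43, 169.43], [-51.17, 129.36], [1.28, 143.12], [-76.62, 256.62], [0, 156.53], [-152.29, 152.29]. Speed limits (degrees/s): [136.94, 136.94, 159.86, 180, 180, 180].

### API

Orientations are given as [roll, pitch, yaw] about the fixed x, y, z axes, in that order (R = Rz(yaw) Ry(pitch) Rx(roll)).
In Python, from bench import r gives the robot as it stands.
- The arm moves only by the shell command python3 -m jog 'ROWS' [OPENING] [FORCE]. ROWS is JSON, one flat list of numbers, 6 for each row, row after row: the shift along the tool's x, y, z in m, then the turn, a rotation vector about the tool's x, y, z in rad. A call has 1 to 8 rows; each row is the pose to reach, as a shift and turn from the pose commanded when the call began, along the tool's axes at that moment; what a row does not reach only later rows make up. A row lasts 1/8 s, in which the tool goes at most 62.5 mm and 10.7 degrees, less where a joint would pass 70% of its speed; a pose out of reach is approached as far as the arm can. A call with a gripper value outside its range is refused whole. OPENING is the opening, from -1 (shut) to 1 (fully open), set as the call begins (- or left out, the last holds). The fingers move at their own pace and stop on an object; FORCE is the grip in N (left out, the last holds). Time passes only in rows, so rows that repeat a pose let the fingers close. It gives the time, the measured TCP pose, the force, the opening and the grip force at its end, in the units of the state.
- r.sense(): the state, without advancing time (a new reading comes with each control period).
- r.snapshot(name): name is "scene" or "top" or "wrist"; returns a dict with "pixels" (400x640x3 uint8, red, green, blue), "range_z" (400x640 float32, mm along the optical axis (not along the pixel's ray), 0 where there is no reading), "K" (3x3 intrinsics, pixels), "rvec" (rotation vector, rad) and "tvec" (3), from world to camera coordinates, as OpenCV has them. Camera axes: x right, y down, z forward; pixel columns grow to the right and rows downward; lengths in mm; the calibration is good to about 2 mm. A picture is of the moment at which its call begins.
- r.hand_in(): hands the job in; it is judged then, once.
Trained networks look in a picture, given as the dict that the camera call returned (one of the last four; its "shot" number tells which), for a name from the list of things; names that differ only in an ending like _2 or _b are one class to them, and where a whole thing is asked for, a point or a joint stands for the part that bears it (a point fixed in the world has none). Each returns a list of dicts, best first, with "score" (0 to 1); they miss things now and then, are a little off and sometimes report something else, mostly with a low value. They report only what shows in the picture. A call takes as long as a camera call. They do not tell look-alikes from the thing itself.
- r.look_for(picture, target): "bbox" ([left, top, right, bottom] in pixels, round what is visible of it).
- r.outline_of(picture, target): "region" (400x640 bool, what is visible of it) and "bbox" ([left, top, right, bottom] in pixels, round what is visible of it).
The state is a dict: "time": time; "joint_pos": joint angles; "qd": joint speeds; "joint_efforts": joint torques, N m; "tool_pos": TCP position; "tcp_rot": TCP orientation; "ft_force": force on the tool from outside, world axes, zero at the start; "wrist_torque": the same for the moment, N m; "finger_gap": finger opening in mm; "grip_force": force on a finger pad.
Only numpy, scipy, OpenCV 4.12 (cv2) and the standard library are available. Lean on these libraries where they do the work, as an engineer would, in place of code of your own. Each camera call takes 0.05 s, during which the arm holds its last target. There are 200 camera calls.

### The job

Set the two lacquer tins from the plywood board upright into the two empty cells of the divided crate, one in each cell, lowering them in rather than dropping them. Then take the barcode scanner from its stand, hold its window about 10 cm in front of the striped label on the side of the crate, pointing squarely at the label's middle, keep it still there for about two seconds, and lay the scanner back in its stand the way it lay before. Leave the two tins already in the crate and the other things on the bench where they are.

Things in the scene. Friction and masses are not known exactly. Their poses are not given: they have to be found in the camera images.
- tin_a: a closed metal lacquer tin with a paper band, 48 mm in diameter, body 77 mm high, with a black screw cap 23 mm wide on top, 95 mm high overall, about 0.2 kg; origin at the centre of its underside, z up; it starts standing on the plywood board (6 mm thick) and belongs in an empty cell
- tin_b: a closed metal lacquer tin with a paper band, 48 mm in diameter, body 77 mm high, with a black screw cap 23 mm wide on top, 95 mm high overall, about 0.2 kg; origin at the centre of its underside, z up; it starts standing on the plywood board (6 mm thick) and belongs in an empty cell
- pad_a: a felt disc 36 mm wide, 1 mm thick, in the middle of the floor of one empty cell of the crate; origin on the cell floor, 5 mm above the bench
- pad_b: the same in the other empty cell
- tin_c: a closed metal lacquer tin with a paper band, 48 mm in diameter, body 77 mm high, with a black screw cap 23 mm wide on top, 95 mm high overall, about 0.2 kg; origin at the centre of its underside, z up; it already stands in a cell of the crate and stays there
- tin_d: a closed metal lacquer tin with a paper band, 48 mm in diameter, body 77 mm high, with a black screw cap 23 mm wide on top, 95 mm high overall, about 0.2 kg; origin at the centre of its underside, z up; it already stands in a cell of the crate and stays there
- crate: grey open crate fixed to the bench, 173 x 173 mm, walls and dividers 45 mm high and 5 mm thick, floor 5 mm thick, four cells of 79 x 79 mm (cell middles 42 mm from the origin in its x and in its y); origin at the centre of its underside, z up; a label plate sticks out of its +y side, sloping 45 degrees, up to 40 mm beyond the wall and 55 mm high
- label (a point): the middle of the barcode label (70 x 46 mm white paper with black stripes) on the sloping plate on the crate's +y side, 34 mm above the bench; z is the label's outward normal, 45 degrees up and away from the crate; x runs along the crate's x
- scanner: barcode scanner, 0.2 kg: level black handle from x = -95 to 45 mm, 34 mm wide (y), z = 0 to 30 mm; at its +x end a white head 60 x 50 x 34 mm bent 45 degrees down, reaching x = 91 and z = -30 mm; origin on the handle's underside, x along the handle to the head, z up; grip the handle across its width near x = -25 mm (centre of mass, midway between the saddles)
- window (a point): the middle of the scanner's dark window on the end of its head, at (79.6, 0, -18.6) mm in the scanner's frame; x points out of the window, the way it looks: 45 degrees down and forward when the handle is level
- stand: dark steel scanner stand fixed to the bench: base 150 x 72 x 8 mm and two U-shaped saddles, each 12 mm long, at x = -72 and x = +18 mm, whose floors are 45 mm high, 44 mm wide between horns that rise to 61 mm; origin on the bench; the scanner lies in the saddles with its x along the stand's x and its origin 45 mm above the stand's origin
- board: plywood board fixed to the bench, 220 (x) x 130 (y) x 6 mm, on which the two tins to be packed stand; origin at the centre of its underside
- blades: bystander: flat stack of four unfinished wooden bats, round part 152 mm wide, handle sticking out to 175 mm along its x, 24 mm high; origin under the middle of the round part
- parts_bin: bystander: blue open bin with metal clips, 100 x 160 x 60 mm; origin at the centre of its underside
- tape: bystander: roll of brown tape lying flat, 84 mm wide, 24 mm high; origin at the centre of its underside
There are look-alikes about, which are no part of the job. Leave any orange look-alike of the tin_b alone.

How it is judged (in metres and radians):
On the way, in this order (a step that is already met when the one before it is completed fails the run):
1. one tin stands in an empty cell, let go (((horizontal distance between tin_a and pad_a below 0.025 m and z of tin_a in the frame of pad_a below 0.006 m and angle between tin_a's own z axis and vertical below 0.1 rad and linear speed of tin_a below 0.02 m/s and contact force between the fingers and tin_a below 0.1 N) or (horizontal distance between tin_a and pad_b below 0.025 m and z of tin_a in the frame of pad_b below 0.006 m and angle between tin_a's own z axis and vertical below 0.1 rad and linear speed of tin_a below 0.02 m/s and contact force between the fingers and tin_a below 0.1 N) or (horizontal distance between tin_b and pad_a below 0.025 m and z of tin_b in the frame of pad_a below 0.006 m and angle between tin_b's own z axis and vertical below 0.1 rad and linear speed of tin_b below 0.02 m/s and contact force between the fingers and tin_b below 0.1 N) or (horizontal distance between tin_b and pad_b below 0.025 m and z of tin_b in the frame of pad_b below 0.006 m and angle between tin_b's own z axis and vertical below 0.1 rad and linear speed of tin_b below 0.02 m/s and contact force between the fingers and tin_b below 0.1 N))), for 0.2 s.
2. both tins stand upright in the empty cells, one in each, let go ((((horizontal distance between tin_a and pad_a below 0.025 m and z of tin_a in the frame of pad_a below 0.006 m and angle between tin_a's own z axis and vertical below 0.1 rad and linear speed of tin_a below 0.02 m/s and contact force between the fingers and tin_a below 0.1 N) and (horizontal distance between tin_b and pad_b below 0.025 m and z of tin_b in the frame of pad_b below 0.006 m and angle between tin_b's own z axis and vertical below 0.1 rad and linear speed of tin_b below 0.02 m/s and contact force between the fingers and tin_b below 0.1 N)) or ((horizontal distance between tin_a and pad_b below 0.025 m and z of tin_a in the frame of pad_b below 0.006 m and angle between tin_a's own z axis and vertical below 0.1 rad and linear speed of tin_a below 0.02 m/s and contact force between the fingers and tin_a below 0.1 N) and (horizontal distance between tin_b and pad_a below 0.025 m and z of tin_b in the frame of pad_a below 0.006 m and angle between tin_b's own z axis and vertical below 0.1 rad and linear speed of tin_b below 0.02 m/s and contact force between the fingers and tin_b below 0.1 N)))), for 0.2 s.
3. the gripped scanner is aimed at the label and kept still: window 60 to 140 mm from the label, its line of sight within 15 mm of the label's middle each way and within 0.35 rad of square ((((horizontal distance between tin_a and pad_a below 0.025 m and z of tin_a in the frame of pad_a below 0.006 m and angle between tin_a's own z axis and vertical below 0.1 rad and linear speed of tin_a below 0.02 m/s and contact force between the fingers and tin_a below 0.1 N) and (horizontal distance between tin_b and pad_b below 0.025 m and z of tin_b in the frame of pad_b below 0.006 m and angle between tin_b's own z axis and vertical below 0.1 rad and linear speed of tin_b below 0.02 m/s and contact force between the fingers and tin_b below 0.1 N)) or ((horizontal distance between tin_a and pad_b below 0.025 m and z of tin_a in the frame of pad_b below 0.006 m and angle between tin_a's own z axis and vertical below 0.1 rad and linear speed of tin_a below 0.02 m/s and contact force between the fingers and tin_a below 0.1 N) and (horizontal distance between tin_b and pad_a below 0.025 m and z of tin_b in the frame of pad_a below 0.006 m and angle between tin_b's own z axis and vertical below 0.1 rad and linear speed of tin_b below 0.02 m/s and contact force between the fingers and tin_b below 0.1 N))) and x of label in the frame of window between 0.06 and 0.14 m and y of label in the frame of window between -0.015 and 0.015 m and z of label in the frame of window between -0.015 and 0.015 m and angle between the x axis of window and the z axis of label, either way round below 0.35 rad and linear speed of scanner below 0.03 m/s and angular speed of scanner below 0.2 rad/s and contact force between the fingers and scanner above 0.5 N), for 1.5 s.
At the end, for the whole second after the job is handed in: Each empty cell holds one upright tin (0.1 rad, 25 mm from its middle); the scanner lies in both saddles, head as before (20 mm lengthways, 8 mm sideways, 5 mm in height, 0.12 rad); crate tins moved under 20 mm, bystanders under 30 mm; all let go and at rest ((((horizontal distance between tin_a and pad_a below 0.025 m and z of tin_a in the frame of pad_a below 0.006 m and angle between tin_a's own z axis and vertical below 0.1 rad and linear speed of tin_a below 0.02 m/s and contact force between the fingers and tin_a below 0.1 N) and (horizontal distance between tin_b and pad_b below 0.025 m and z of tin_b in the frame of pad_b below 0.006 m and angle between tin_b's own z axis and vertical below 0.1 rad and linear speed of tin_b below 0.02 m/s and contact force between the fingers and tin_b below 0.1 N)) or ((horizontal distance between tin_a and pad_b below 0.025 m and z of tin_a in the frame of pad_b below 0.006 m and angle between tin_a's own z axis and vertical below 0.1 rad and linear speed of tin_a below 0.02 m/s and contact force between the fingers and tin_a below 0.1 N) and (horizontal distance between tin_b and pad_a below 0.025 m and z of tin_b in the frame of pad_a below 0.006 m and angle between tin_b's own z axis and vertical below 0.1 rad and linear speed of tin_b below 0.02 m/s and contact force between the fingers and tin_b below 0.1 N))) and x of scanner in the frame of stand between -0.02 and 0.02 m and y of scanner in the frame of stand between -0.008 and 0.008 m and z of scanner in the frame of stand between 0.04 and 0.05 m and angle between the x axis of scanner and the x axis of stand, either way round below 0.12 rad and x of window in the frame of stand above 0.05 m and angle between scanner's own z axis and vertical below 0.12 rad and linear speed of scanner below 0.02 m/s and contact force between the fingers and scanner below 0.1 N and distance of each of tin_c, tin_d from where it was at the start of the episode below 0.02 m and angle between each of tin_c, tin_d's own z axis and vertical below 0.1 rad and distance of each of blades, parts_bin, tape from where it was at the start of the episode below 0.03 m); the robot touches nothing.
It fails at once if a tin or the scanner is dropped or thrown (faster than 0.7 m/s out of the gripper) ((linear speed of tin_a above 0.7 m/s and contact force between the fingers and tin_a below 0.1 N) or (linear speed of tin_b above 0.7 m/s and contact force between the fingers and tin_b below 0.1 N) or (linear speed of tin_c above 0.7 m/s and contact force between the fingers and tin_c below 0.1 N) or (linear speed of tin_d above 0.7 m/s and contact force between the fingers and tin_d below 0.1 N) or (linear speed of scanner above 0.7 m/s and contact force between the fingers and scanner below 0.1 N)).
It fails at once if a tin already in the crate or a bystander is shoved away (tin 20 mm, bystander 30 mm) (distance of any of tin_c, tin_d from where it was at the start of the episode above 0.02 m or distance of any of blades, parts_bin, tape from where it was at the start of the episode above 0.03 m).
It also fails if it takes over 72 s, if anything falls off the work surface, if the arm or the gripper's body presses on something with over 40 N, if the wrist force passes 120 N, or if a joint passes its speed limit or range.

## Working session

There is one attempt and no reset: what is moved stays moved. The work goes in short steps, Python scripts to look and compute and a shell command to move; the robot and the scene stay as the last step left them, time stands still between calls to the robot, and variables do not carry over. Pictures are saved under pics/ and viewed, at most 10 in all, crops included, and the job is handed in when it is done.

```bash
ls; mkdir -p pics; cat > h.py <<'E'
import numpy as np, cv2
from bench import r
def cam(p):
    R,_=cv2.Rodrigues(np.array(p["rvec"],float)); return np.array(p["K"],float),R,np.array(p["tvec"],float).ravel()
def pts(p):
    K,R,t=cam(p); z=np.array(p["range_z"],float); v,u=np.mgrid[0:400,0:640]
    c=np.stack([(u-K[0,2])/K[0,0]*z,(v-K[1,2])/K[1,1]*z,z],-1)
    w=(c-t)@R; w[z<=0]=np.nan; return w
def proj(p,X):
    K,R,t=cam(p); c=np.atleast_2d(X)@R.T+t; q=c@K.T; return q[:,:2]/q[:,2:]
def save(p,n,box=None,s=1):
    a=p["pixels"][:,:,::-1]
    if box: a=a[box[1]:box[3],box[0]:box[2]]
    cv2.imwrite("pics/"+n,cv2.resize(np.ascontiguousarray(a),None,fx=s,fy=s,interpolation=cv2.INTER_CUBIC))
E
python3 - <<'E'
from h import *
S=r.snapshot("scene");T=r.snapshot("top")
a=np.vstack([S["pixels"],T["pixels"]])[:,:,::-1]
cv2.imwrite("pics/a.png",cv2.resize(a,(480,600),interpolation=cv2.INTER_AREA)) if 0 else None
save(S,"s.png");save(T,"t.png")
for nm,p in(("S",S),("T",T)):
    K,R,t=cam(p);print(nm,K[0,0],"pos",-R.T@t)
    w=pts(p)
    for n in ["tin_a","pad_a","crate","label","scanner","window","stand","board"]:
        try:
            for d in r.outline_of(p,n)[:6]:
                m=d["region"];q=w[m];q=q[~np.isnan(q[:,0])]
                print(n,round(d["score"],2),np.round(d["bbox"]).tolist(),np.nanmedian(q,0).round(),np.percentile(q,2,0).round(),np.percentile(q,98,0).round()) if len(q) else print(n,d["score"],d["bbox"],"nodepth")
        except Exception as e: print(n,e)
E
```

```text
pics
S 461.1396360202549 pos [1379.04980844 -477.10754273  689.44361769]
tin_a 0.91 [359.0, 170.0, 378.0, 198.0] [625.  35.  68.] [601.  22.  26.] [636.  61. 101.]
tin_a 0.91 [314.0, 158.0, 333.0, 195.0] [542. -39.  67.] [520. -54.  26.] [552. -14. 101.]
tin_a 0.83 [169.0, 249.0, 200.0, 295.0] [ 709. -421.   59.] [ 677. -443.    2.] [ 717. -397.   96.]
tin_a 0.8 [193.0, 202.0, 221.0, 246.0] [ 586. -347.   61.] [ 562. -368.   10.] [ 593. -323.  102.]
tin_a 0.69 [136.0, 230.0, 165.0, 276.0] [ 625. -470.   57.] [ 597. -492.    3.] [ 632. -447.   96.]
crate 0.56 [301.0, 163.0, 392.0, 228.0] [589.   3.  26.] [485. -80.   3.] [659.  97.  47.]
label 0.75 [302.0, 161.0, 395.0, 228.0] [590.   1.  26.] [485. -81.   3.] [659.  94.  46.]
scanner 0.94 [399.0, 118.0, 455.0, 154.0] [463. 309.  65.] [326. 254.   1.] [483. 434.  78.]
scanner 0.49 [250.0, 230.0, 343.0, 302.0] [ 746. -209.   31.] [ 703. -289.    3.] [ 806. -131.   61.]
window 0.72 [404.0, 201.0, 515.0, 256.0] [796. 139.  23.] [703.  59.   0.] [846. 287.  26.]
window 0.7 [398.0, 118.0, 454.0, 154.0] [463. 305.  65.] [436. 254.  28.] [48
[... 1168 characters left out ...]
17.   7.] [486. -76.   2.] [653. 124.  50.]
label 0.97 [238.0, 180.0, 324.0, 251.0] [569.  19.   7.] [486. -75.   2.] [653. 124.  51.]
scanner 0.79 [100.0, 252.0, 187.0, 279.0] [451. 323.  74.] [430. 254.  43.] [479. 428.  80.]
window 0.79 [98.0, 249.0, 183.0, 278.0] [451. 319.  75.] [430. 255.  42.] [479. 428.  80.]
stand 0.85 [108.0, 250.0, 172.0, 287.0] [464. 374.  10.] [411. 298.  -0.] [487. 432.  73.]
stand 0.73 [236.0, 178.0, 326.0, 254.0] [569.  19.   7.] [485. -76.   2.] [653. 126.  50.]
stand 0.59 [426.0, 203.0, 454.0, 224.0] [ 565. -337.   85.] [ 545. -366.   16.] [ 589. -322.  104.]
board 0.83 [407.0, 192.0, 459.0, 281.0] [ 518. -328.    6.] [ 412. -404.    2.] [ 625. -279.   11.]
```

View pics/s.png

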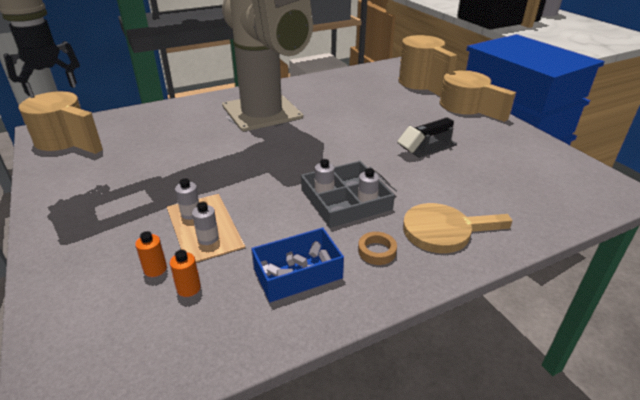

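View pics/t.png

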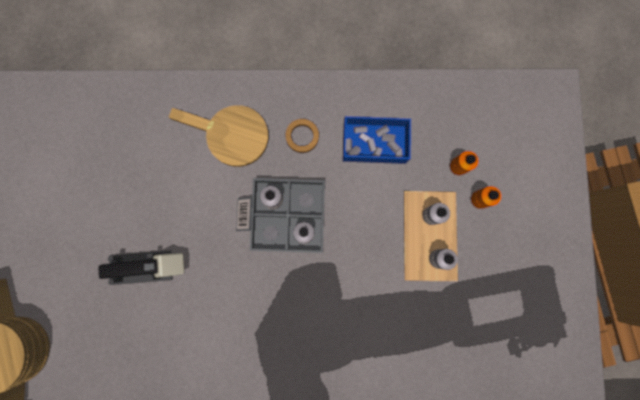

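The scene view shows grey tins on the board at about (187,200) and (205,225). Orange look-alikes stand off the board at (151,255) and (186,273), and I'll leave those alone. In the top view the grey tins are at (438,213) and (445,259), the empty cells at (305,200) and (271,233), the label at (243,213), and the scanner at (140,266) with its head towards -y. The two grey tins are the ones on the plywood, so they fit the description; next comes an enlarged crop and precise measurements.

```bash
python3 - <<'E'
from h import *
S=r.snapshot("scene");T=r.snapshot("top")
a=T["pixels"][170:300,395:515,::-1];b=S["pixels"][160:300,120:250,::-1]
cv2.imwrite("pics/c.png",np.hstack([cv2.resize(a,(390,450),interpolation=3),cv2.resize(b,(400,450),interpolation=3)]))
wS,wT=pts(S),pts(T)
def circ(q): # radius-known-free fit
    A=np.c_[2*q[:,:2],np.ones(len(q))];s=np.linalg.lstsq(A,(q[:,:2]**2).sum(1),rcond=None)[0];return s[:2].round(1),round(float(np.sqrt(s[2]+s[0]**2+s[1]**2)),1)
for nm,c in dict(A=(566,-338),B=(470,-325),C=(607,42),D=(525,-30),B2=(460,-355)).items():
    for l,w in(("S",wS),("T",wT)):
        q=w.reshape(-1,3);q=q[~np.isnan(q[:,0])];q=q[np.hypot(*(q[:,:2]-c).T)<55]
        cap=q[q[:,2]>94]; sh=q[(q[:,2]>78)&(q[:,2]<92)];bd=q[(q[:,2]>20)&(q[:,2]<72)]
        print(nm,l,"cap",len(cap),np.round([(cap.min(0)+cap.max(0))/2,cap.mean(0)],1).tolist() if len(cap) else "", "body",circ(bd) if len(bd)>8 else "")
q=wT.reshape(-1,3);q=q[~np.isnan(q[:,0])]
def rect(q,n):print(n,len(q),cv2.minAreaRect(q[:,:2].astype(np.float32)),"z",np.median(q[:,2]).round(1))
sel=lambda x0,x1,y0,y1,z0,z1:q[(q[:,0]>x0)&(q[:,0]<x1)&(q[:,1]>y0)&(q[:,1]<y1)&(q[:,2]>z0)&(q[:,2]<z1)]
rect(sel(470,680,-100,95,42,53),"rim"); rect(sel(400,520,230,450,72,82),"handle"); rect(sel(400,520,230,450,4,14),"standbase");rect(sel(400,520,230,450,72,82)[:,:],"h")
rect(sel(400,640,-420,-260,4,9),"board")
L=sel(520,640,92,140,12,58);print("label",len(L),L.mean(0),L.min(0),L.max(0))
u,s,v=np.linalg.svd(L-L.mean(0));print("n",v[2])
for d in r.outline_of(T,"pad_a")[:3]:
    m=wT[d["region"]];print("pad",d["score"],np.nanmean(m,0))
# orient of handle via PCA + scene cross
for l,w in(("S",wS),("T",wT)):
    k=w.reshape(-1,3);k=k[~np.isnan(k[:,0])];k=k[(k[:,0]>400)&(k[:,0]<520)&(k[:,1]>320)&(k[:,1]<440)&(k[:,2]>70)&(k[:,2]<84)];print(l,"htop",len(k),k.mean(0),k.min(0),k.max(0),np.linalg.svd(k[:,:2]-k[:,:2].mean(0))[2][0])
s=r.sense();print(s["tool_pos"],s["tcp_rot"],s["finger_gap"],s["time"])
E
```

```text
A S cap 85 [[568.8, -344.9, 98.8], [571.5, -345.1, 99.9]] body (array([ 569. , -345.2]), 22.9)
A T cap 85 [[568.2, -345.4, 100.0], [567.6, -345.1, 100.8]] body (array([ 567.9, -345.7]), 23.8)
B S cap 70 [[462.8, -357.0, 99.0], [464.9, -357.4, 99.6]] body (array([ 463.5, -357.2]), 22.1)
B T cap 84 [[462.3, -356.9, 100.3], [461.9, -356.6, 101.4]] body (array([ 461.7, -358. ]), 23.8)
C S cap 56 [[612.8, 45.6, 98.1], [614.4, 43.9, 99.4]] body (array([609.3,  46.8]), 39.8)
C T cap 80 [[610.5, 45.5, 100.1], [610.4, 45.0, 100.5]] body (array([611.2,  46.5]), 44.4)
D S cap 51 [[528.6, -31.3, 99.2], [529.6, -32.0, 99.3]] body (array([525. , -31.6]), 39.1)
D T cap 81 [[526.1, -30.7, 100.1], [525.9, -31.2, 100.5]] body (array([525.8, -31.1]), 45.8)
B2 S cap 70 [[462.8, -357.0, 99.0], [464.9, -357.4, 99.6]] body (array([ 462.9, -357.3]), 22.7)
B2 T cap 84 [[462.3, -356.9, 100.3], [461.9, -356.6, 101.4]] body (array([ 461.7, -358. ]), 23.8)
rim 660 ((569.2565307617188, 8.661521911621094), (174.56063842773438, 173.3994903564453), 87.62499237060547) z 45.6
handle 986 ((453.3458557128906, 355.747680
[... 443 characters left out ...]
524 [571.7875208  110.89004499  37.70207064] [521.64251166  92.02914328  13.0265893 ] [614.01405821 135.09619273  56.68678295]
n [-0.01602237 -0.66687085 -0.74500105]
pad 0.52 [608.47056203 -36.0671943    6.72265206]
pad 0.46 [528.34970893  52.11408747   6.90117857]
S htop 224 [453.03187061 376.68118285  74.6089837 ] [427.90523093 320.02458119  70.01633855] [472.93444786 434.78971852  79.46256549] [ 0.08345375 -0.99651165]
T htop 739 [447.29933719 376.57663366  75.34653234] [426.8430702  320.15498696  70.25220634] [468.47585431 433.48115189  80.72874947] [-0.09798307  0.99518808]
[ 162.25333196 -577.65825351  231.29536062] [1.79999379e+02 2.32303345e-04 1.56884652e+01] 85.22014713502678 1.05
```

View pics/c.png

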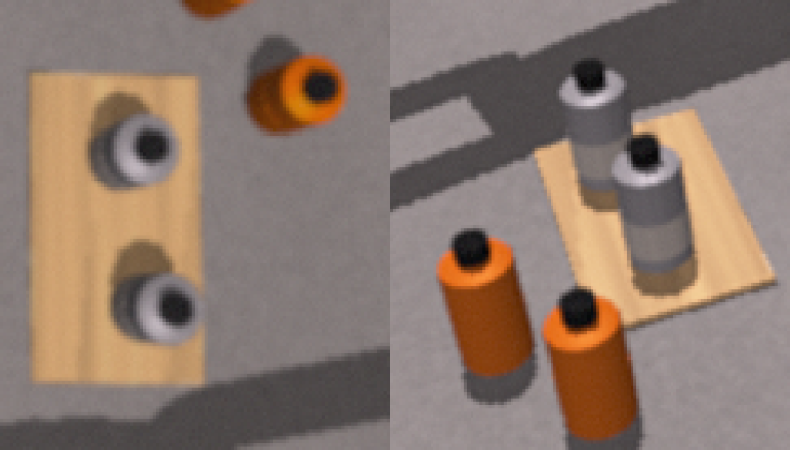

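Both grey tins stand on the plywood, and the two views agree: A at (568,-345) and B at (462,-357), with cap tops at about 101 mm, which is 6 + 95. The crate is centred at about (569,8.5) with yaw -2.5°, and the empty cells are at about (609,-36) and (528.7,52). Now for the first move.

```bash
cat > plan.py <<'E'
import sys,numpy as np
from scipy.spatial.transform import Rotation as R
def row(p0,e0,p1,yaw):
    A=R.from_euler('xyz',e0,degrees=True);B=R.from_euler('xyz',[180,0,yaw],degrees=True)
    return np.r_[A.inv().apply((np.array(p1,float)-p0)/1000),(A.inv()*B).as_rotvec()].round(4).tolist()
if __name__=="__main__":
    v=[float(x) for x in sys.argv[1:]]
    if len(v)==4:
        from bench import r
        s=r.sense();print(row(np.array(s["tool_pos"]),s["tcp_rot"],v[:3],v[3]))
    else: print(row(np.array(v[:3]),[180,0,v[3]],v[4:7],v[7]))
E
python3 plan.py 568.3 -345.3 150 42.5; python3 plan.py 568.3 -345.3 180 42.5 609 -35.8 180 42.5; python3 plan.py 609 -35.8 180 42.5 462.4 -357.4 150 42.5;python3 plan.py 462.4 -357.4 180 42.5 528.7 52.2 180 42.5
```

```text
[0.4538, -0.1139, 0.0813, 0.0, 0.0, -0.4679]
[0.2391, -0.2007, -0.0, 0.0, 0.0, 0.0]
[-0.3254, 0.1381, 0.03, 0.0, 0.0, 0.0]
[0.3256, -0.2572, -0.0, 0.0, 0.0, 0.0]
```

```bash
python3 -m jog '[0.06,-0.015,0.01,0,0,-0.06,0.12,-0.03,0.02,0,0,-0.12,0.18,-0.045,0.03,0,0,-0.2,0.24,-0.06,0.04,0,0,-0.28,0.3,-0.075,0.05,0,0,-0.35,0.35,-0.088,0.06,0,0,-0.41,0.41,-0.103,0.07,0,0,-0.4679,0.4538,-0.1139,0.0813,0,0,-0.4679]' 1 60
python3 -m jog '[0.4538,0,0,0,0,0]' 2>/dev/null | head -0; python3 plan.py 568.3 -345.3 51 42.5
```

```text
time: 2.05
tool_pos: [570.5, -343.6, 149.9]
tcp_rot: [180.0, -0.0, 42.6]
ft_force: [-0.7, -0.8, 0.2]
finger_gap: 85.6
grip_force: 0.0
[-0.063, 0.0004, 0.0974, -0.0017, 0.0011, -0.0015]
```

That second jog was a slip on my part: one row that shifted the tool about 6 cm sideways in free air. I'll go back over the tin.

```bash
python3 -m jog '[-0.031,0,0,0,0,0,-0.0625,0,0,0,0,0,-0.0625,0,0,0,0,0,-0.0625,0,0,0,0,0]'; python3 plan.py 568.3 -345.3 51 42.5
```

```text
time: 2.68
tool_pos: [568.6, -345.2, 150.1]
tcp_rot: [180.0, -0.0, 42.5]
ft_force: [0.5, -0.9, -0.7]
finger_gap: 85.5
grip_force: 0.0
[-0.0003, -0.0001, 0.0991, 0.0002, -0.0005, -0.0006]
```

```bash
python3 -m jog '[0,0,0.03,0,0,0,0,0,0.055,0,0,0,0,0,0.075,0,0,0,0,0,0.09,0,0,0,0,0,0.099,0,0,0,0,0,0.099,0,0,0]'
python3 -m jog '[0,0,0,0,0,0,0,0,0,0,0,0,0,0,0,0,0,0,0,0,0,0,0,0,0,0,0,0,0,0,0,0,0,0,0,0]' -1 50
python3 -m jog '[0,0,-0.03,0,0,0,0,0,-0.08,0,0,0,0,0,-0.129,0,0,0,0,0,-0.129,0,0,0]'; python3 plan.py 609 -35.8 180 42.5
```

```text
time: 3.42
tool_pos: [568.2, -345.1, 50.5]
tcp_rot: [-180.0, 0.0, 42.5]
ft_force: [-0.7, 0.3, -0.8]
finger_gap: 85.5
grip_force: 0.0
time: 4.18
tool_pos: [568.9, -345.7, 52.3]
tcp_rot: [179.9, -0.0, 42.5]
ft_force: [-1.1, 1.3, 5.7]
finger_gap: 46.7
grip_force: 51.6
time: 4.68
tool_pos: [571.0, -347.2, 186.5]
tcp_rot: [179.4, -0.1, 42.5]
ft_force: [0.2, 0.2, -1.7]
finger_gap: 46.6
grip_force: 52.1
[0.2384, -0.204, 0.005, 0.0099, -0.0021, -0.0001]
```

```bash
python3 -m jog '[0.02,-0.017,0,0,0,0,0.06,-0.05,0,0,0,0,0.1,-0.084,0,0,0,0,0.14,-0.118,0,0,0,0,0.18,-0.151,0,0,0,0,0.215,-0.18,0,0,0,0,0.233,-0.196,0,0,0,0,0.239,-0.2007,0,0,0,0]'
python3 -m jog '[0,0,0,0,0,0,0,0,0,0,0,0,0,0,0,0,0,0]'; python3 plan.py 609 -35.8 180 42.5
python3 - <<'E'
from h import *
T=r.snapshot("top");S=r.snapshot("scene")
for l,p in(("T",T),("S",S)):
    q=pts(p).reshape(-1,3);q=q[~np.isnan(q[:,0])];q=q[(np.abs(q[:,0]-609)<40)&(np.abs(q[:,1]+36)<40)&(q[:,2]>110)&(q[:,2]<200)];print(l,len(q),q[:,2].min() if len(q) else 0)
    b=q[q[:,2]<190];A=np.c_[2*b[:,:2],np.ones(len(b))];print(np.linalg.lstsq(A,(b[:,:2]**2).sum(1),rcond=None)[0][:2]) if len(b)>8 else 0
save(S,"g.png",(240,60,440,240),3)
E
```

```text
time: 5.68
tool_pos: [607.7, -33.2, 177.9]
tcp_rot: [-179.8, 0.1, 42.7]
ft_force: [-0.1, -0.7, -2.4]
finger_gap: 46.4
grip_force: 52.1
time: 6.05
tool_pos: [608.9, -36.9, 179.9]
tcp_rot: [-180.0, 0.0, 42.4]
ft_force: [-0.0, 0.3, -1.6]
finger_gap: 46.6
grip_force: 52.1
[0.0008, -0.0007, -0.0001, -0.0, 0.0002, -0.0015]
T 53 135.5763786891326
[608.10231499 -37.40943094]
S 524 132.97459109197447
[611.32539128 -38.51494581]
```

View pics/g.png

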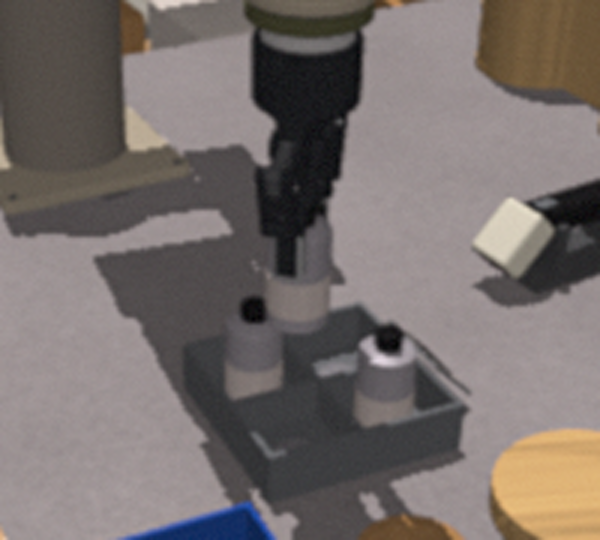

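The tin hangs upright over the front empty cell at about (300,300) in the crop, and it is clear of its neighbours. Lowering it now.

```bash
python3 -m jog '[0,0,0.02,0,0,0,0,0,0.05,0,0,0,0,0,0.08,0,0,0,0,0,0.1,0,0,0,0,0,0.113,0,0,0,0,0,0.12,0,0,0,0,0,0.125,0,0,0,0,0,0.128,0,0,0]'
python3 -m jog '[0,0,0.001,0,0,0,0,0,0.001,0,0,0,0,0,0.001,0,0,0]'
python3 -m jog '[0,0,0,0,0,0,0,0,0,0,0,0,0,0,0,0,0,0,0,0,0,0,0,0]' 0.7
python3 -m jog '[0,0,-0.02,0,0,0,0,0,-0.07,0,0,0,0,0,-0.129,0,0,0,0,0,-0.129,0,0,0]' 1
python3 - <<'E'
from h import *
T=r.snapshot("top");S=r.snapshot("scene")
for l,p in(("T",T),("S",S)):
    q=pts(p).reshape(-1,3);q=q[~np.isnan(q[:,0])];q=q[(np.abs(q[:,0]-609)<38)&(np.abs(q[:,1]+36)<38)&(q[:,2]>94)&(q[:,2]<108)];print(l,len(q),(q.min(0)+q.max(0))/2 if len(q) else 0,q[:,2].max() if len(q) else 0)
E
python3 plan.py 462.4 -357.4 170 42.5
```

```text
time: 7.15
tool_pos: [609.6, -35.9, 52.6]
tcp_rot: [179.9, -0.0, 42.5]
ft_force: [-0.3, -0.3, -2.2]
finger_gap: 46.8
grip_force: 52.1
time: 7.52
tool_pos: [609.3, -35.9, 51.4]
tcp_rot: [180.0, -0.0, 42.5]
ft_force: [-1.1, 0.4, -0.5]
finger_gap: 46.7
grip_force: 52.1
time: 8.02
tool_pos: [609.0, -35.8, 51.0]
tcp_rot: [180.0, -0.0, 42.5]
ft_force: [-0.5, -0.8, -0.9]
finger_gap: 72.6
grip_force: 0.0
time: 8.52
tool_pos: [613.3, -36.4, 189.1]
tcp_rot: [179.4, -0.5, 42.5]
ft_force: [0.4, -0.1, -0.1]
finger_gap: 85.3
grip_force: 0.0
T 15 [599.60258431 -37.97276577  98.57059939] 102.41295288138127
S 60 [609.93730343 -37.26362255  98.94338145] 103.30427714374083
[-0.326, 0.1372, 0.0122, 0.003, -0.0024, -0.0]
```

```bash
python3 -m jog '[-0.03,0.013,0,0,0,0,-0.085,0.036,0.002,0,0,0,-0.14,0.06,0.004,0,0,0,-0.195,0.083,0.006,0,0,0,-0.25,0.106,0.008,0,0,0,-0.295,0.125,0.01,0,0,0,-0.32,0.136,0.01,0,0,0,-0.3254,0.1381,0.01,0,0,0]'
python3 -m jog '[0,0,0,0,0,0,0,0,0.03,0,0,0,0,0,0.06,0,0,0,0,0,0.085,0,0,0,0,0,0.105,0,0,0,0,0,0.119,0,0,0,0,0,0.119,0,0,0]'
python3 -m jog '[0,0,0,0,0,0,0,0,0,0,0,0,0,0,0,0,0,0,0,0,0,0,0,0,0,0,0,0,0,0,0,0,0,0,0,0]' -1 50
python3 -m jog '[0,0,-0.03,0,0,0,0,0,-0.08,0,0,0,0,0,-0.129,0,0,0,0,0,-0.129,0,0,0]'; python3 plan.py 528.7 52.2 180 42.5
```

```text
time: 9.62
tool_pos: [460.6, -358.3, 168.4]
tcp_rot: [-179.8, 0.0, 42.3]
ft_force: [-0.4, 1.3, -0.4]
finger_gap: 85.4
grip_force: 0.0
time: 10.5
tool_pos: [462.0, -356.6, 49.9]
tcp_rot: [-179.9, 0.0, 42.5]
ft_force: [0.0, 0.2, -0.7]
finger_gap: 85.3
grip_force: 0.0
time: 11.25
tool_pos: [462.9, -358.1, 52.5]
tcp_rot: [179.9, -0.0, 42.5]
ft_force: [-1.6, 1.1, 5.9]
finger_gap: 46.3
grip_force: 51.0
time: 11.75
tool_pos: [464.8, -359.9, 186.1]
tcp_rot: [179.4, -0.0, 42.5]
ft_force: [0.2, 0.7, -2.2]
finger_gap: 46.9
grip_force: 52.4
[0.3254, -0.2607, 0.0038, 0.0101, -0.0008, -0.0002]
```

```bash
python3 -m jog '[0.018,-0.014,0,0,0,0,0.055,-0.043,0,0,0,0,0.097,-0.077,0,0,0,0,0.14,-0.11,0,0,0,0,0.18,-0.142,0,0,0,0,0.222,-0.175,0,0,0,0,0.26,-0.205,0,0,0,0,0.29,-0.229,0,0,0,0]'
python3 -m jog '[0.022,-0.0172,0,0,0,0,0.0356,-0.0282,0,0,0,0,0.0356,-0.0282,0,0,0,0,0.0356,-0.0282,0,0,0,0,0.0356,-0.0282,0,0,0,0]'
python3 plan.py 528.7 52.2 180 42.5
```

```text
time: 12.75
tool_pos: [519.8, 10.3, 177.8]
tcp_rot: [-179.8, 0.1, 42.6]
ft_force: [0.9, 0.1, -1.9]
finger_gap: 46.9
grip_force: 52.3
time: 13.38
tool_pos: [528.5, 51.2, 179.8]
tcp_rot: [-180.0, 0.0, 42.4]
ft_force: [0.5, 0.0, -3.1]
finger_gap: 46.4
grip_force: 52.3
[0.0008, -0.0006, -0.0002, -0.0001, 0.0004, -0.0013]
```

```bash
python3 -m jog '[0,0,0.02,0,0,0,0,0,0.05,0,0,0,0,0,0.08,0,0,0,0,0,0.1,0,0,0,0,0,0.113,0,0,0,0,0,0.12,0,0,0,0,0,0.125,0,0,0,0,0,0.128,0,0,0]'
python3 -m jog '[0,0,0.001,0,0,0,0,0,0.001,0,0,0,0,0,0.001,0,0,0]'
python3 -m jog '[0,0,0,0,0,0,0,0,0,0,0,0,0,0,0,0,0,0,0,0,0,0,0,0]' 0.7
python3 -m jog '[0,0,-0.02,0,0,0,0,0,-0.07,0,0,0,0,0,-0.129,0,0,0,0,0,-0.129,0,0,0]' 1
python3 - <<'E'
from h import *
T=r.snapshot("top");S=r.snapshot("scene")
for c in((609,-36),(528.7,52.2),(611,46),(526,-31)):
  for l,p in(("T",T),("S",S)):
    q=pts(p).reshape(-1,3);q=q[~np.isnan(q[:,0])];q=q[(np.abs(q[:,0]-c[0])<38)&(np.abs(q[:,1]-c[1])<38)&(q[:,2]>94)&(q[:,2]<108)];print(l,len(q),(q.min(0)+q.max(0))/2 if len(q) else 0,q[:,2].max() if len(q) else 0)
E
python3 plan.py 440 340 240 95.6
```

```text
time: 14.38
tool_pos: [529.2, 52.1, 52.4]
tcp_rot: [180.0, -0.0, 42.5]
ft_force: [-0.7, 0.8, -2.1]
finger_gap: 46.6
grip_force: 52.3
time: 14.75
tool_pos: [529.1, 52.2, 51.6]
tcp_rot: [180.0, -0.0, 42.5]
ft_force: [-1.7, 1.0, 1.4]
finger_gap: 47.0
grip_force: 52.6
time: 15.25
tool_pos: [528.7, 52.1, 51.0]
tcp_rot: [180.0, -0.0, 42.5]
ft_force: [-0.2, -0.0, -1.1]
finger_gap: 72.4
grip_force: 0.0
time: 15.75
tool_pos: [532.5, 52.1, 186.5]
tcp_rot: [179.6, -0.5, 42.5]
ft_force: [0.2, 0.0, -0.6]
finger_gap: 85.4
grip_force: 0.0
T 82 [607.56942506 -35.71927361 100.04005622] 105.07349456809267
S 59 [610.17508793 -36.0960049   98.32133222] 102.37677264503027
T 0 0 0
S 51 [529.65459755  51.28671194  98.75854676] 102.79774791959844
T 0 0 0
S 57 [613.52332429  46.34567699  98.32687035] 101.98232692940233
T 82 [526.106032   -30.6649005   99.65045549] 104.96552802599109
S 51 [528.60555951 -30.61532011  98.71633991] 103.1861001596889
[0.1287, -0.2725, -0.0593, 0.0021, -0.0008, -0.9268]
```

Both tins are in their cells, with cap tops at about 101 mm and centres within 2 mm of the cell middles. Next is a wrist-camera look at the scanner from above.

```bash
python3 -m jog '[0.012,-0.02,-0.03,0,0,-0.07,0.032,-0.06,-0.05,0,0,-0.2,0.054,-0.103,-0.07,0,0,-0.34,0.077,-0.146,-0.09,0,0,-0.49,0.1,-0.19,-0.09,0,0,-0.64,0.123,-0.235,-0.09,0,0,-0.78,0.14,-0.268,-0.09,0,0,-0.89,0.148,-0.282,-0.09,0,0,-0.9268]'
python3 -m jog '[0,0,0,0,0,0,0,0,0,0,0,0,0,0,0,0,0,0]'
python3 - <<'E'
from h import *
p=r.snapshot("wrist");save(p,"w.png");T=r.snapshot("top");S=r.snapshot("scene")
w=pts(p)
for n in("scanner","stand"):
  for d in r.outline_of(p,n)[:2]:
    q=w[d["region"]];q=q[~np.isnan(q[:,0])];print(n,d["score"],d["bbox"],len(q))
for l,pp in(("W",p),("T",T)):
    w=pts(pp).reshape(-1,3);w=w[~np.isnan(w[:,0])]
    k=w[(w[:,0]>390)&(w[:,0]<520)&(w[:,1]>230)&(w[:,1]<450)]
    for n,a,b in(("handle",70,81),("base",5,11),("horn",56,64)):
        h=k[(k[:,2]>a)&(k[:,2]<b)]; 
        if n=="handle":h=h[h[:,1]>325]
        if len(h)<5: continue
        print(l,n,len(h),np.median(h,0).round(1),h.min(0).round(1),h.max(0).round(1),cv2.minAreaRect(h[:,:2].astype(np.float32)),np.linalg.svd(h[:,:2]-h[:,:2].mean(0),full_matrices=False)[2][0].round(4))
    print(l,"tail/head y",k[k[:,2]>35][:,1].min(),k[k[:,2]>66][:,1].max())
print(r.sense()["tool_pos"],r.sense()["tcp_rot"])
E
```

```text
time: 16.85
tool_pos: [445.7, 361.3, 267.6]
tcp_rot: [-179.8, 0.1, 95.8]
ft_force: [0.2, -0.4, 0.1]
finger_gap: 85.5
grip_force: 0.0
time: 17.23
tool_pos: [447.9, 358.8, 270.0]
tcp_rot: [180.0, 0.0, 95.5]
ft_force: [0.5, -0.3, 0.2]
finger_gap: 85.5
grip_force: 0.0
scanner 0.8 [302.9, 109.0, 343.3, 244.4] 3968
stand 0.74 [298.2, 104.7, 352.0, 206.1] 2382
stand 0.51 [303.8, 108.1, 346.4, 245.9] 4049
W handle 2531 [447.1 383.7  75.2] [427.  325.   70.1] [468.7 435.7  78.2] ((447.6568298339844, 379.308349609375), (33.135868072509766, 111.44778442382812), 4.673494338989258) [ 0.0898 -0.996 ]
W base 1815 [444.1 379.3   8.4] [409.  289.2   5.5] [489.2 441.1  10.9] ((449.3350524902344, 365.599365234375), (71.13267517089844, 148.50379943847656), 3.947824239730835) [ 0.0255 -0.9997]
W horn 411 [455.7 322.8  61.4] [415.5 266.3  56. ] [481.6 419.2  64. ] ((450.20263671875, 341.7733154296875), (59.79389953613281, 152.17959594726562), 3.7064220905303955) [ 0.0824 -0.9966]
W tail/head y 252.52837414788235 435.758792419499
T handle 710 [446.9 379.1  75.3] [426.8 325.   70. ] [468.4 433.8  81. ] ((447.0837707519531, 379.0304870605469), (33.69995880126953, 109.76631927490234), 5.09062385559082) [-0.0996  0.995 ]
T base 518 [445.  370.3   8.3] [393.3 231.6   5. ] [518.  441.7  11. ] ((454.3229675292969, 336.52386474609375), (125.0091323852539, 207.39639282226562), 3.08823561668396) [-0.0084  1.    ]
T horn 197 [454.1 276.7  60.5] [417.  260.3  56.2] [481.9 420.3  64. ] ((450.3558654785156, 339.568603515625), (59.60783386230469, 158.28419494628906), 4.607096195220947) [ 0.0626 -0.998 ]
T tail/head y 242.86074097511067 433.8207778345013
[447.57659701 359.60085048 270.19277929] [ 1.79982000e+02 -8.35470099e-03  9.55449885e+01]
```

View pics/w.png

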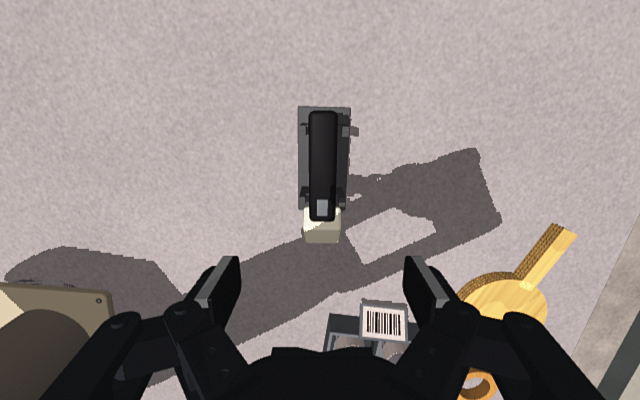

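The wrist view shows the handle running from (323,112) to (323,218), with the head towards the crate at (323,232) and the label at (384,322). Wrist and top views agree: handle axis yaw is about -85.1°, handle top at 75 mm, and scanner origin at about (450.6,341). The expected ends check out: tail at y = 436, head at y = 252.

```bash
python3 plan.py 447.1 359.9 270 95.6 448.5 366 43 94.9; python3 plan.py 448.5 366 43 94.9
python3 - <<'E'
import numpy as np
# aim: crate yaw -2.5 -> n horizontal dir, scanner yaw=-92.5
c=np.radians(-2.5);h=np.array([-np.sin(c),np.cos(c)])
lab=np.array([573.6,114.5]);d=100/np.sqrt(2)
o=lab+h*(d+79.6); g=o+h*25; print("origin",o,"z",34+d+18.6,"grip",g,"tcp z",43+34+d+18.6-45,"yaw",87.5)
E
```

```text
[0.0059, 0.002, 0.227, 0.0, -0.0, 0.0122]
[0.0062, 0.0015, 0.2272, 0.0003, -0.0001, 0.0113]
origin [580.15645969 264.66761566] z 123.31067811865475 grip [581.24694438 289.6438212 ] tcp z 121.31067811865475 yaw 87.5
```

```bash
python3 -m jog '[0.006,0.002,0.04,0,0,0.012,0.006,0.002,0.09,0,0,0.012,0.006,0.002,0.13,0,0,0.012,0.006,0.002,0.165,0,0,0.012,0.006,0.002,0.19,0,0,0.012,0.006,0.002,0.21,0,0,0.012,0.006,0.002,0.222,0,0,0.012,0.006,0.002,0.227,0,0,0.012]'
python3 -m jog '[0,0,0,0,0,0,0,0,0,0,0,0]'
python3 -m jog '[0,0,0,0,0,0,0,0,0,0,0,0,0,0,0,0,0,0,0,0,0,0,0,0,0,0,0,0,0,0,0,0,0,0,0,0,0,0,0,0,0,0,0,0,0,0,0,0]' -1 80
python3 - <<'E'
from h import *
print(r.sense()["tool_pos"],r.sense()["tcp_rot"])
S=r.snapshot("scene");save(S,"q.png",(360,60,500,180),4)
E
```

```text
time: 18.48
tool_pos: [448.8, 366.2, 42.7]
tcp_rot: [-180.0, 0.0, 94.9]
ft_force: [0.1, 0.7, 0.0]
finger_gap: 85.2
grip_force: 0.0
time: 18.73
tool_pos: [449.4, 366.6, 44.0]
tcp_rot: [179.9, -0.0, 94.9]
ft_force: [0.6, 0.3, 0.3]
finger_gap: 85.6
grip_force: 0.0
time: 19.73
tool_pos: [449.0, 366.3, 43.4]
tcp_rot: [180.0, -0.0, 94.9]
ft_force: [-0.2, -0.3, 5.3]
finger_gap: 32.8
grip_force: 80.4
[449.00050407 366.33618889  43.44597531] [ 1.79965926e+02 -1.58647588e-02  9.49127957e+01]
```

View pics/q.png

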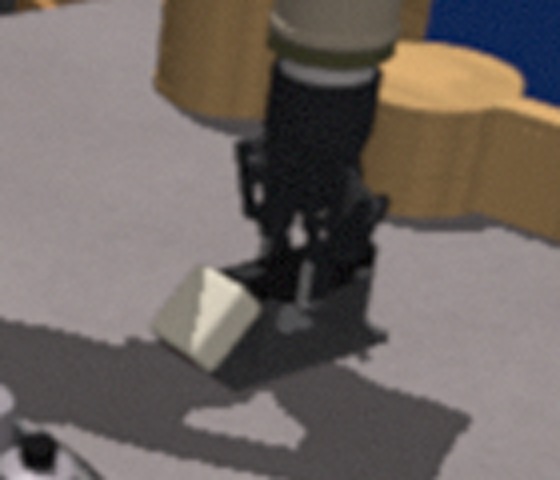

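The scanner is gripped: pad gap 32.8 mm at 80 N. I'll lift it and carry it to the aim pose.

```bash
python3 plan.py 448.5 366 43 94.9 581.2 289.6 121.3 87.5
python3 -m jog '[0,0,-0.015,0,0,0,0,0,-0.035,0,0,0,0,0,-0.058,0,0,0,0,0,-0.075,0,0,0,0,0,-0.0783,0,0,0]'
python3 -m jog '[-0.008,0.011,0,0,0,0.01,-0.02,0.03,0,0,0,0.03,-0.037,0.054,0,0,0,0.055,-0.054,0.078,0,0,0,0.08,-0.069,0.1,0,0,0,0.105,-0.081,0.117,0,0,0,0.12,-0.0865,0.1245,0,0,0,0.129,-0.0873,0.1257,0,0,0,0.129]'
python3 -m jog '[0,0,0,0,0,0,0,0,0,0,0,0,0,0,0,0,0,0]'
python3 plan.py 581.2 289.6 121.3 87.5
python3 - <<'E'
from h import *
S=r.snapshot("scene");T=r.snapshot("top");W=r.snapshot("wrist");save(S,"aim.png",(290,100,470,235),4)
for l,p in(("S",S),("T",T),("W",W)):
    w=pts(p).reshape(-1,3);ok=~np.isnan(w[:,0]);c=p["pixels"].reshape(-1,3).astype(int)
    k=ok&(w[:,0]>540)&(w[:,0]<620)&(w[:,1]>150)&(w[:,1]<250)&(w[:,2]>80)&(w[:,2]<170);h=w[k]
    print(l,"head",len(h),h.min(0).round(1) if len(h) else "",h.max(0).round(1) if len(h) else "")
    lb=ok&(w[:,0]>520)&(w[:,0]<625)&(w[:,1]>92)&(w[:,1]<140)&(w[:,2]>10)&(w[:,2]<60)&(c.min(1)>130)
    if lb.sum()>10: print(l,"label white",lb.sum(),((w[lb].min(0)+w[lb].max(0))/2).round(1),w[lb].mean(0).round(1))
    hd=ok&(w[:,0]>540)&(w[:,0]<620)&(w[:,1]>255)&(w[:,1]<400)&(w[:,2]>135)&(w[:,2]<165)
    if hd.sum()>20: a=w[hd];print(l,"handle",cv2.minAreaRect(a[:,:2].astype(np.float32)),np.median(a[:,2]),a.max(0))
E
```

```text
[-0.0875, 0.1257, -0.0783, -0.0, -0.0, 0.1292]
time: 20.4
tool_pos: [449.7, 366.9, 123.6]
tcp_rot: [179.8, -0.1, 94.9]
ft_force: [-0.1, 0.7, -2.1]
finger_gap: 32.9
grip_force: 79.7
time: 21.4
tool_pos: [581.7, 289.5, 120.8]
tcp_rot: [-180.0, 0.0, 87.5]
ft_force: [0.2, 0.3, -2.4]
finger_gap: 33.0
grip_force: 79.7
time: 21.78
tool_pos: [581.0, 290.4, 121.5]
tcp_rot: [180.0, -0.0, 87.6]
ft_force: [-0.2, 0.2, -2.8]
finger_gap: 32.9
grip_force: 79.7
[-0.0008, 0.0002, 0.0002, 0.0001, -0.0001, 0.0012]
S head 650 [554.8 175.3  97.7] [607.2 249.9 159.5]
S handle ((591.9120483398438, 304.10113525390625), (106.52262115478516, 59.38539505004883), 65.63987731933594) 150.70757526348842 [614.56388954 359.53075496 164.90499648]
T head 838 [551.9 176.  117. ] [603.2 249.4 160.1]
T label white 25 [574.  112.4  36.6] [592.7 109.1  40.2]
T handle ((579.6565551757812, 273.5414733886719), (61.54400634765625, 36.488037109375), 1.9533236026763916) 153.07024027574582 [610.1767046  291.69780788 163.92047842]
W head 0  
W label white 17 [612.  126.6  20.3] [612.1 126.2  20.3]
W handle ((578.3290405273438, 306.0128173828125), (70.57838439941406, 106.58935546875), 16.730628967285156) 153.12518944001795 [618.56152681 360.27911687 164.99657355]
```

View pics/aim.png

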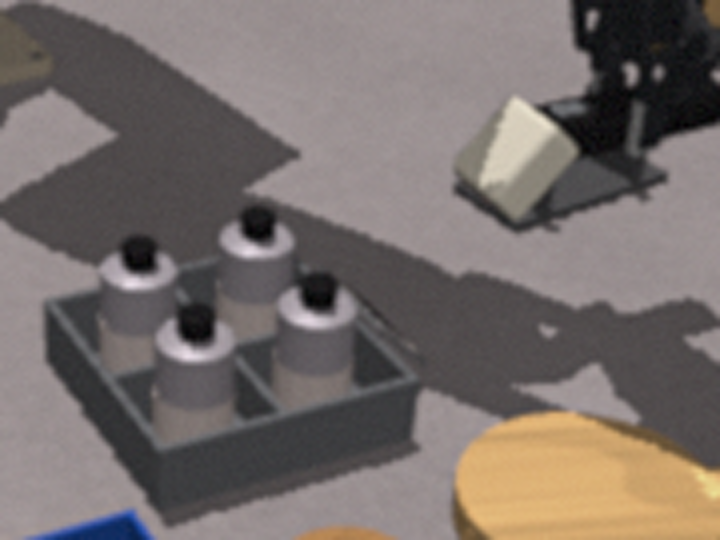

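All four tins stand in the crate, and the scanner head is in front of the label side. The head front is at y = 175.5 (174 expected) and the handle top at z = 153.1 (153.3 expected), so the aim is within about 2–3 mm. Holding for 2 s, then going back.

```bash
python3 -m jog '[0,0,0,0,0,0,0,0,0,0,0,0,0,0,0,0,0,0,0,0,0,0,0,0,0,0,0,0,0,0,0,0,0,0,0,0,0,0,0,0,0,0,0,0,0,0,0,0]'
python3 -m jog '[0,0,0,0,0,0,0,0,0,0,0,0,0,0,0,0,0,0,0,0,0,0,0,0,0,0,0,0,0,0,0,0,0,0,0,0,0,0,0,0,0,0,0,0,0,0,0,0]'
python3 plan.py 581.2 289.6 121.3 87.5 448.5 366 121.3 94.9;python3 plan.py 448.5 366 121.3 94.9
```

```text
time: 22.92
tool_pos: [581.4, 289.9, 121.3]
tcp_rot: [180.0, -0.0, 87.5]
ft_force: [0.5, 0.3, -2.2]
finger_gap: 33.0
grip_force: 79.7
time: 23.92
tool_pos: [581.4, 290.0, 121.3]
tcp_rot: [-180.0, -0.0, 87.5]
ft_force: [0.2, -0.8, -2.3]
finger_gap: 32.9
grip_force: 79.7
[0.0705, -0.1359, -0.0, 0.0, 0.0, -0.1292]
[0.0702, -0.1361, 0.0, -0.0, -0.0, -0.1288]
```

```bash
python3 -m jog '[0.006,-0.011,0,0,0,-0.01,0.017,-0.032,0,0,0,-0.03,0.03,-0.058,0,0,0,-0.055,0.043,-0.084,0,0,0,-0.08,0.056,-0.108,0,0,0,-0.105,0.066,-0.127,0,0,0,-0.12,0.07,-0.135,0,0,0,-0.1288,0.0703,-0.136,0,0,0,-0.1288]'
python3 -m jog '[0,0,0,0,0,0,0,0,0,0,0,0,0,0,0,0,0,0,0,0,0,0,0,0]'; python3 plan.py 448.5 366 43 94.9
```

```text
time: 24.92
tool_pos: [448.4, 366.3, 121.4]
tcp_rot: [180.0, 0.0, 94.9]
ft_force: [-0.2, -0.2, -3.2]
finger_gap: 32.7
grip_force: 79.8
time: 25.42
tool_pos: [448.8, 365.9, 121.3]
tcp_rot: [-180.0, 0.0, 94.9]
ft_force: [0.5, -0.2, -2.6]
finger_gap: 32.8
grip_force: 79.8
[0.0002, -0.0003, 0.0783, -0.0001, 0.0, -0.0005]
```

```bash
python3 -m jog '[0,0,0.012,0,0,0,0,0,0.03,0,0,0,0,0,0.047,0,0,0,0,0,0.06,0,0,0,0,0,0.069,0,0,0,0,0,0.074,0,0,0,0,0,0.0765,0,0,0,0,0,0.0778,0,0,0]'
python3 -m jog '[0,0,0.0003,0,0,0,0,0,0.0003,0,0,0,0,0,0.0003,0,0,0]'
python3 -m jog '[0,0,0,0,0,0,0,0,0,0,0,0,0,0,0,0,0,0,0,0,0,0,0,0]' 0
python3 -m jog '[0,0,0,0,0,0,0,0,0,0,0,0,0,0,0,0,0,0,0,0,0,0,0,0]' 1
python3 -m jog '[0,0,-0.02,0,0,0,0,0,-0.06,0,0,0,0,0,-0.11,0,0,0,0,0,-0.16,0,0,0,0,0,-0.21,0,0,0,0,0,-0.227,0,0,0,0,0,-0.227,0,0,0]'
python3 - <<'E'
from h import *
p=r.snapshot("wrist");T=r.snapshot("top");S=r.snapshot("scene")
a=S["pixels"][90:300,150:470,::-1];b=p["pixels"][90:260,260:400,::-1]
cv2.imwrite("pics/end.png",np.hstack([cv2.resize(a,(548,360)),cv2.resize(b,(240,360))]))
for l,pp in(("W",p),("T",T)):
    w=pts(pp).reshape(-1,3);w=w[~np.isnan(w[:,0])]
    k=w[(w[:,0]>390)&(w[:,0]<520)&(w[:,1]>230)&(w[:,1]<450)]
    h=k[(k[:,2]>70)&(k[:,2]<81)&(k[:,1]>325)]
    print(l,len(h),np.median(h,0).round(1),cv2.minAreaRect(h[:,:2].astype(np.float32)),"tail",h[:,1].max())
for n in("blades","parts_bin","tape"):
    d=r.look_for(T,n);print(n,d[0]["bbox"] if d else None)
E
```

```text
time: 26.42
tool_pos: [448.9, 366.2, 43.9]
tcp_rot: [180.0, -0.0, 94.9]
ft_force: [0.2, -0.1, -0.6]
finger_gap: 32.8
grip_force: 79.8
time: 26.8
tool_pos: [448.8, 366.2, 43.5]
tcp_rot: [180.0, -0.0, 94.9]
ft_force: [-0.8, -0.7, -0.1]
finger_gap: 32.8
grip_force: 79.8
time: 27.3
tool_pos: [448.6, 366.1, 43.3]
tcp_rot: [180.0, -0.0, 94.9]
ft_force: [-0.2, -0.1, 1.1]
finger_gap: 42.4
grip_force: 0.0
time: 27.8
tool_pos: [448.6, 366.1, 43.2]
tcp_rot: [-180.0, -0.0, 94.9]
ft_force: [0.0, -0.2, 0.7]
finger_gap: 85.2
grip_force: 0.0
time: 28.68
tool_pos: [449.3, 366.5, 272.6]
tcp_rot: [179.8, -0.1, 94.9]
ft_force: [-0.4, 0.4, -0.9]
finger_gap: 85.4
grip_force: 0.0
W 2431 [447.7 384.   75.2] ((447.9758605957031, 379.4877624511719), (33.73401641845703, 111.27628326416016), 4.859251499176025) tail 435.7375621839633
T 700 [448.3 378.3  75.5] ((448.00469970703125, 378.579833984375), (33.752689361572266, 109.33760070800781), 4.51092004776001) tail 433.3544520618452
blades None
parts_bin [341.4, 116.5, 411.1, 164.8]
tape [288.4, 119.8, 321.4, 150.6]
```

View pics/end.png

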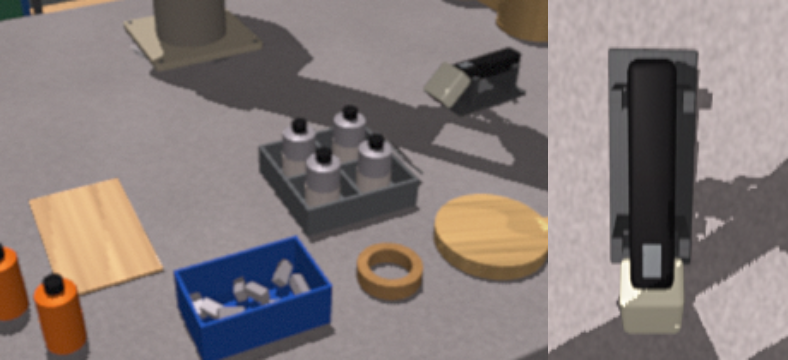

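All four tins stand in the crate. The scanner is back in its saddles within 1 mm of where it lay, with its head as before, and the bystanders haven't moved.

```bash
python3 -m jog '[0,0,0,0,0,0,0,0,0,0,0,0,0,0,0,0,0,0,0,0,0,0,0,0]'; python3 -c "
from bench import r
print(r.hand_in())"
```

```text
time: 29.48
tool_pos: [448.6, 366.1, 270.3]
tcp_rot: [180.0, -0.0, 94.9]
ft_force: [-0.2, 0.2, -0.7]
finger_gap: 85.4
grip_force: 0.0
the job is handed in; nothing more can be done
None
```

I handed the job in at about 29.5 s with both tins upright in the empty cells, the scanner held on the label for over two seconds and laid back in its stand within about 1 mm; the hand-in returned no verdict, and one mistyped jog early on moved the empty gripper about 6 cm in free air without touching anything.

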